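# Scrape the crucible chips off the clearing plate into its trough

### The job

A porcelain crucible broke on the metal clearing plate. Take the wide wooden scraper block by its upright grip and wipe both white chips along the plate into the sunken trough at its end, touching the chips only with the scraper and never with the fingers. Then stand the scraper upright on the bench, clear of the plate, and let go.

Things in the scene. Friction and masses are not known exactly. Their poses are not given: they have to be found in the camera images.
- plate: Fixed metal plate, 237 mm (x) by 152 mm (y), level. Origin on the bench. Smooth top 26 mm up, x -120 (open end) to +50 mm, 140 mm wide between side rims 7 mm higher. There it drops into the trough: floor 6 mm up, x +50 to +111 mm, then an end wall 6 mm thick, top 33 mm up. Its +x, from open end to trough, points to the robot's left.
- scraper: Loose wide scraper of pale wood, black sole, 0.16 kg, stands on its sole. Origin: centre of the sole's underside, z up. Base 110 mm long (y), 32 thick (x), 24 high; above it an upright grip rib 20 thick (x), 70 long (y), 24 to 70 mm above the origin: pinch it across x. A narrow one (base 48 mm long) stands near, not wanted; either may stand in the nearer place.
- chip_1: Loose white porcelain chip, about 22 x 20 mm and 8 mm thick, 12 g, flat on the plate's top face. Origin at the centre of its underside. Lies in the +y half of the plate.
- chip_2: Loose white porcelain chip like the other, in the -y half of the plate. (Tall obstacles: a monitor and a PC tower stand to the right of the scrapers, a mill behind the plate; swing the arm in from the robot's side of the bench.)
Things that resemble listed ones, but are neither listed nor needed, are in the scene too. What is shaped like the scraper but purple is not meant.

How it is judged (in metres and radians):
On the way, in this order (a step that is already met when the one before it is completed fails the run):
1. the scraper is held by the fingers with its sole low over the plate's top face (contact force between the fingers and scraper above 1 N and x of scraper in the frame of plate between -0.14 and 0.07 m and y of scraper in the frame of plate between -0.05 and 0.05 m and z of scraper in the frame of plate below 0.036 m), for 0.2 s.
2. both chips are in the trough while the scraper is still held (contact force between the fingers and scraper above 1 N and x of chip_1 in the frame of plate between 0.05 and 0.112 m and z of each of chip_1, chip_2 in the frame of plate below 0.022 m and x of chip_2 in the frame of plate between 0.05 and 0.112 m), for 0.2 s.
At the end, for the whole second after the job is handed in: Both chips lie in the trough (between the edge of the top face and the end wall, below the level of the top face), and the wide scraper stands at rest on its sole on the bench (upright within about 10 degrees), not touching the plate (x of chip_1 in the frame of plate between 0.05 and 0.112 m and y of chip_1 in the frame of plate between -0.071 and 0.071 m and z of each of chip_1, chip_2 in the frame of plate below 0.022 m and x of chip_2 in the frame of plate between 0.05 and 0.112 m and y of chip_2 in the frame of plate between -0.071 and 0.071 m and angle between scraper's own z axis and vertical below 0.17 rad and height (world z) of scraper between -0.01 and 0.004 m and contact force between scraper and plate below 0.1 N and linear speed of scraper below 0.02 m/s).
It fails at once if the fingers touch a chip (contact force between the fingers and chip_1 above 0.2 N or contact force between the fingers and chip_2 above 0.2 N).
It also fails if it takes over 54 s, if anything falls off the work surface, if the arm or the gripper's body presses on something with over 40 N, if the wrist force passes 120 N, or if a joint passes its speed limit or range.

### The arm

A 7-joint arm with a two-finger parallel gripper is mounted at the origin on a cart in front of the work surface, level with it; the furniture and walls round the work are solid. World frame = base frame: x ahead of the robot, y to its left, z up, the work surface at z = 0. Lengths are in m, angles in degrees, forces in N, time in s.
With the tool pointing down it reaches from about 0.425 to 0.875 m from the base axis. Payload 4.7 kg.
Tool frame: the origin (TCP) lies at the very end of the fingers, on their centre line; the grasp point (between the pads) lies behind it (env.pinch_z is the z of the grasp point in the tool frame, in m); z points along the fingers, y is the direction in which the jaws open and shut (so a half turn about z gives the same grasp; the last joint's range is limited). The gripper opens to 87 mm and grips with 3 to 60 N. Pads are 19 mm wide; open, the fingers measure 117 mm over their backs; the gripper's body (75 mm by 190 mm) begins 51 mm behind the grasp point.
Start: joints at [-73.906, 18.392, -4.016, 83.108, 1.295, 78.541, -3.26], TCP at [0.171, 0.627, 0.223] pointing down, gripper open.
Joint ranges: [-163.93, 163.93], [-17.29, 119.83], [-79.2, 71.16], [3.27, 140.29], [-89.18, 269.18], [5.43, 117.66], [-154.24, 154.24]. Speed limits (degrees/s): [147.25, 147.25, 180, 180, 180, 180, 180].

### API

Orientations are given as [roll, pitch, yaw] about the fixed x, y, z axes, in that order (R = Rz(yaw) Ry(pitch) Rx(roll)).
In Python, from cell import readout, read_camera, env gives the robot as it stands. The module is installed in compiled form; this text tells all that it offers.
- The arm moves only by the tool servo_tool, never from a script. Its argument "plan" is a list that holds one entry, the list of rows, each a list of 5 numbers: the finger opening in m, from 0 to 0.087, then the shift along the tool's x, y, z in m, then the turn about the tool's z in rad. In form: [[[jaw, x, y, z, yaw], ...]]. A call has 1 to 12 rows; each row is the pose to reach, as a shift and turn from the pose measured when the call began, along the tool's axes at that moment; what a row does not reach only later rows make up. A row lasts 1/12 s, in which the tool goes at most 41.7 mm and 7.16 degrees, less where a joint would pass 70% of its speed; a pose out of reach is approached as far as the arm can. A call with a gripper value outside its range is refused whole. The fingers move at their own pace and stop on an object; "force" is the grip in N (left out, the last holds). Time passes only in rows, so rows that repeat a pose let the fingers close. It gives the time, the measured TCP pose, the force and the opening at its end, in the units of the state.
- readout.get_obs(): the state, without advancing time (a new reading comes with each control period).
- read_camera(name): name is "side" or "top" or "wrist"; returns a dict with "image" (384x512x3 uint8, red, green, blue), "range_z" (384x512 float32, m along the optical axis (not along the pixel's ray), 0 where there is no reading), "mtx" (3x3 intrinsics, pixels), "camera_from_world" (4x4, takes a point from world to camera coordinates). Camera axes: x right, y up, looking along -z (the intrinsics and any distortion apply to the point x, -y, -z); pixel columns grow to the right and rows downward; lengths in m; the calibration is good to about 2 mm. The wrist camera is an equidistant fisheye: a pixel r from the principal point sees the ray r / f radians off the axis. A picture is of the moment at which its call begins.
- env.sign_off(): hands the job in, once; it reports no verdict.
The state is a dict: "time_s": time; "qpos": joint angles; "joint_velocities": joint speeds; "effort": joint torques, N m; "tool_pos": TCP position; "tool_rot": TCP orientation; "force": force on the tool from outside, world axes, zero at the start; "wrist_torque": the same for the moment, N m; "grip_width": finger opening in m.
Only numpy, scipy, OpenCV 4.12 (cv2) and the standard library are available. Lean on these libraries where they do the work, as an engineer would, in place of code of your own. Each camera call takes 0.05 s, during which the arm holds its last target. There are 200 camera calls.

## Working session

There is one attempt and no reset: what is moved stays moved. The work goes in short steps, Python scripts to look and compute and a tool call to move; the robot and the scene stay as the last step left them, time stands still between calls to the robot, and variables do not carry over. Pictures are saved under pics/ and viewed, about 8 in all and at most 12, crops included, and the job is handed in when it is done.

Besides the shell and the picture viewer there is one more tool, called after ">>>" as name(argument=value, ...), one argument or row to a line, values as JSON. servo_tool: Moves the arm, as the interface text tells. Its arguments: {"type":"object","properties":{"plan":{"type":"array"},"force":{"type":"number"}},"required":["plan"]}

```bash
mkdir -p pics; cat > h.py <<'E'
import numpy as np, cv2
from cell import readout, read_camera, env
def cloud(c):
    d=c["range_z"]; K=c["mtx"]; v,u=np.mgrid[:384,:512]
    p=np.stack([(u-K[0,2])/K[0,0]*d,-(v-K[1,2])/K[1,1]*d,-d,np.ones_like(d)],-1)
    return (p@np.linalg.inv(c["camera_from_world"]).T)[...,:3]
E
python3 - <<'E'
from h import *
o=readout.get_obs(); print({k:np.round(v,3) for k,v in o.items()},env.pinch_z)
ims=[]
for n in("top","side"):
    c=read_camera(n); np.savez(n+".npz",**c); print(n,c["mtx"],np.round(np.linalg.inv(c["camera_from_world"]),3))
    cv2.imwrite(f"pics/{n}0.png",cv2.resize(c["image"][...,::-1],(800,600),interpolation=2))
E
```

```text
{'time_s': np.float64(0.0), 'qpos': array([-73.906,  18.439,  -4.017,  83.178,   1.297,  78.541,  -3.259]), 'joint_velocities': array([-0.082, -0.025, -0.067,  0.045,  0.079,  0.124,  0.015]), 'effort': array([ 0.0000e+00, -4.9129e+01, -4.0400e-01, -3.1253e+01, -6.4000e-02,
        4.4000e-02,  0.0000e+00]), 'tool_pos': array([0.171, 0.626, 0.221]), 'tool_rot': array([-1.79888e+02,  7.00000e-03,  1.64719e+02]), 'force': array([-0.477,  0.221,  0.073]), 'wrist_torque': array([ 0.015, -0.049,  0.02 ]), 'grip_width': np.float64(0.087)} -0.0187
top [[364.09113316   0.         260.34336385]
 [  0.         364.09113316 193.77927756]
 [  0.           0.           1.        ]] [[-0.018  0.993 -0.115  0.457]
 [-1.    -0.02  -0.015 -0.087]
 [-0.017  0.115  0.993  1.11 ]
 [ 0.     0.     0.     1.   ]]
side [[363.4734875    0.         262.06983073]
 [  0.         363.4734875  201.58913795]
 [  0.           0.           1.        ]] [[ 0.875  0.303 -0.378  0.184]
 [-0.484  0.537 -0.69  -0.777]
 [-0.006  0.787  0.617  0.678]
 [ 0.     0.     0.     1.   ]]
```

View pics/top0.png

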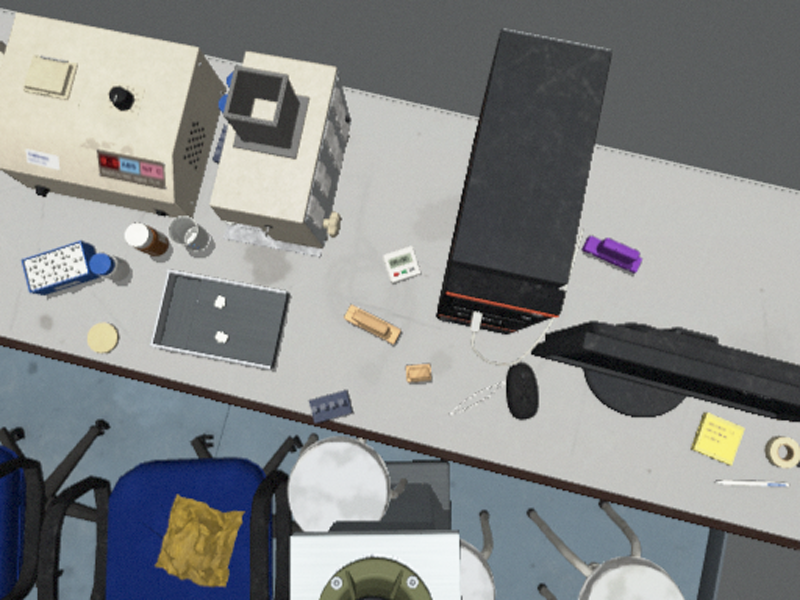

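View pics/side0.png

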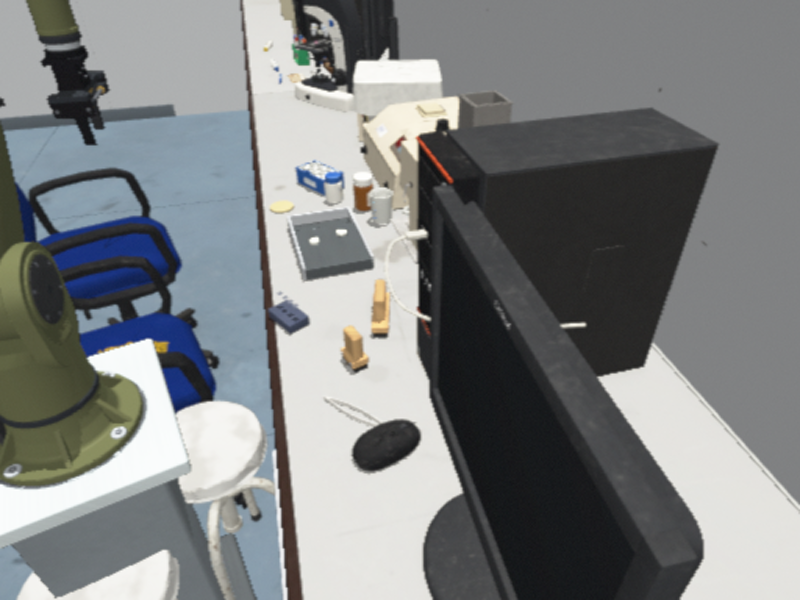

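Top view (800x600): the plate is at (220,320) with chips at (220,302) and (221,337). The wide scraper is at (372,323), the narrow one at (419,373), and the purple decoy at (612,254).

```bash
python3 - <<'E'
from h import *
for n in("top","side"):
    c=dict(np.load(n+".npz")); P=cloud(c); im=c["image"]; hsv=cv2.cvtColor(im,cv2.COLOR_RGB2HSV)
    on=(c["range_z"]>0)&(P[...,2]>-.02)&(P[...,2]<.12)&(P[...,0]>.2)&(P[...,0]<.85)
    print(n,"bench z",np.median(P[on&(abs(P[...,2])<.01)][:,2]))
    m=on&(hsv[...,0]>8)&(hsv[...,0]<22)&(hsv[...,1]>80)&(hsv[...,2]>120)&(P[...,2]>.008)&(P[...,1]<.3)
    k,l,st,ce=cv2.connectedComponentsWithStats(m.astype(np.uint8))
    for i in range(1,k):
        if st[i,4]<40: continue
        q=P[l==i]; print("wood",st[i],q.min(0).round(3),q.max(0).round(3))
        for lo,hi in((.01,.032),(.055,.08)):
            s=q[(q[:,2]>lo)&(q[:,2]<hi)]
            if len(s)>8: print(lo,len(s),s.mean(0).round(4),np.round(cv2.minAreaRect((s[:,:2]*1000).astype(np.float32)),1) if 0 else cv2.minAreaRect((s[:,:2]*1000).astype(np.float32)))
    # plate: raised stuff near plate
    reg=on&(P[...,2]>.019)&(P[...,2]<.045)&(P[...,0]>.4)&(P[...,0]<.72)&(P[...,1]>.1)&(P[...,1]<.5)
    k,l,st,ce=cv2.connectedComponentsWithStats(reg.astype(np.uint8))
    for i in range(1,k):
        if st[i,4]<150: continue
        q=P[l==i]; print("plate?",st[i],cv2.minAreaRect((q[:,:2]*1000).astype(np.float32)),np.percentile(q[:,2],[5,50,95]))
    w=on&(im.min(-1)>200)&(P[...,2]>.028)&(P[...,2]<.045)&(P[...,1]>.1)&(P[...,1]<.5)
    k,l,st,ce=cv2.connectedComponentsWithStats(w.astype(np.uint8))
    for i in range(1,k):
        if st[i,4]>8: q=P[l==i]; print("white",st[i],q.mean(0).round(4))
c=dict(np.load("top.npz"))
cv2.imwrite("pics/crop.png",cv2.resize(c["image"][165:265,85:285,::-1],(800,400),interpolation=2))
E
```

```text
top bench z 0.00016550104187418313
wood [221 196  35  24 353] [ 0.509 -0.054  0.015] [0.579 0.048 0.075]
0.01 185 [ 0.5407 -0.0053  0.0236] ((545.2723999023438, -2.5759429931640625), (108.10066223144531, 30.346118927001953), 61.6428337097168)
0.055 167 [ 0.5455 -0.003   0.0689] ((545.7730102539062, -2.624462127685547), (67.08639526367188, 19.408283233642578), 62.373165130615234)
wood [260 233  16  11 157] [ 0.437 -0.112  0.019] [ 0.466 -0.067  0.074]
0.01 62 [ 0.4502 -0.0888  0.0236] ((451.3763427734375, -89.32876586914062), (44.577125549316406, 29.46014404296875), 89.18002319335938)
0.055 95 [ 0.4515 -0.0894  0.0691] ((450.2621765136719, -89.21601867675781), (37.11062240600586, 19.72905158996582), 88.96762084960938)
plate? [143 151  61  13 306] ((707.23583984375, 190.65872192382812), (187.36614990234375, 20.547452926635742), 78.11309814453125) [0.02841232 0.0317115  0.03561026]
plate? [  96  172   88   64 3141] ((560.9661865234375, 291.8065185546875), (238.82830810546875, 153.92080688476562), 78.38176727294922) [0.02238223 0.02621703 0.03366305]
white [143 144  12   9  30] [0.7285 0
[... 824 characters left out ...]
65625, -91.70179748535156), (26.048124313354492, 45.85691452026367), 4.004665374755859)
0.055 95 [ 0.4472 -0.095   0.0666] ((448.5440368652344, -91.06015014648438), (15.208745956420898, 37.53248977661133), 3.468813180923462)
plate? [ 184  132   56   43 1428] ((561.158935546875, 292.5831298828125), (244.59463500976562, 152.83718872070312), 78.20854187011719) [0.0219635  0.02729298 0.03451928]
white [222 132  17  32  63] [0.6334 0.2832 0.0334]
white [184 138  11  33  46] [0.4902 0.3131 0.034 ]
white [250 139  12  13  80] [0.7246 0.2519 0.0333]
white [215 147   7   3  18] [0.5913 0.2883 0.0344]
white [198 152   6   4  18] [0.5233 0.2829 0.0348]
white [262 159   4   8  18] [0.6887 0.1308 0.0326]
```

View pics/crop.png

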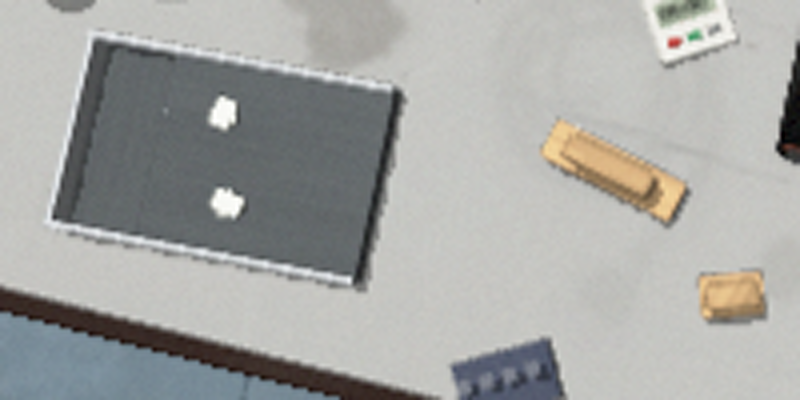

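```bash
cat >> h.py <<'E'
from scipy.spatial.transform import Rotation as R
def delta(x,y,z,ydir):
    """tool-frame shift and turn to bring the TCP to x,y,z with tool y (jaws) along heading ydir (deg)"""
    o=readout.get_obs(); r=R.from_euler("xyz",o["tool_rot"],degrees=True)
    d=r.inv().apply(np.array([x,y,z])-o["tool_pos"]); a=r.apply([0,1,0]); h=np.degrees(np.arctan2(a[1],a[0]))
    t=-((ydir-h+180)%360-180)
    print("shift",d.round(4),"turn rad",round(np.radians(t),3),"| jaw heading",round(h,1),"q",o["qpos"].round(1),"t",o["time_s"])
PO=np.array([.5613,.2935]); PA=np.radians(78.3)
def plate(x,y): return PO+x*np.array([np.cos(PA),np.sin(PA)])+y*np.array([-np.sin(PA),np.cos(PA)])
E
python3 - <<'E'
from h import *
for n in("top","side"):
    P=cloud(dict(np.load(n+".npz"))); s=P[(P[...,2]>.09)&(P[...,0]>.35)&(P[...,0]<.75)&(P[...,1]>-.25)&(P[...,1]<.45)]
    for lo in np.arange(-.25,.45,.05):
        q=s[(s[:,1]>=lo)&(s[:,1]<lo+.05)]
        if len(q): print(n,round(lo,2),len(q),"minx",q[:,0].min().round(3),"z",q[:,2].max().round(3))
delta(.45,.33,.25,20)
E
```

```text
top -0.25 3126 minx 0.462 z 0.404
top -0.2 2882 minx 0.465 z 0.404
top -0.15 698 minx 0.546 z 0.404
top -0.1 819 minx 0.457 z 1.11
top -0.0 7 minx 0.727 z 0.107
top 0.05 596 minx 0.691 z 0.239
top 0.1 603 minx 0.693 z 0.24
top 0.15 511 minx 0.69 z 0.24
top 0.2 321 minx 0.714 z 0.239
top 0.25 2 minx 0.725 z 0.139
side -0.25 1281 minx 0.46 z 0.402
side -0.2 1723 minx 0.464 z 0.403
side -0.15 339 minx 0.545 z 0.402
side 0.1 104 minx 0.698 z 0.236
side 0.15 229 minx 0.69 z 0.238
side 0.2 153 minx 0.714 z 0.238
side 0.25 7 minx 0.725 z 0.172
shift [-0.347  -0.2126 -0.028 ] turn rad 0.955 | jaw heading 74.7 q [-73.9  18.4  -4.   83.2   1.3  78.5  -3.3] t 0.1
```

>>> servo_tool(
  plan=[
    [[0.087,-0.029,-0.018,-0.002,0.08],[0.087,-0.058,-0.035,-0.005,0.16],[0.087,-0.087,-0.053,-0.007,0.24],[0.087,-0.116,-0.071,-0.009,0.32],[0.087,-0.145,-0.089,-0.012,0.4],[0.087,-0.174,-0.106,-0.014,0.48],[0.087,-0.202,-0.124,-0.016,0.56],[0.087,-0.231,-0.142,-0.019,0.64],[0.087,-0.26,-0.16,-0.021,0.72],[0.087,-0.289,-0.177,-0.023,0.8],[0.087,-0.318,-0.195,-0.026,0.88],[0.087,-0.347,-0.213,-0.028,0.955]],
  ],
  force=25,
)

```text
time_s: 1.1
tool_pos: [0.4506, 0.3282, 0.2499]
tool_rot: [-179.9, 0.1, 109.8]
force: [0.5, 0.5, 0.4]
grip_width: 0.0869
```

```bash
python3 - <<'E'
from h import *
P=cloud(dict(np.load("top.npz")));Q=cloud(dict(np.load("side.npz")))
for P in(P,Q):
  s=P[(P[...,2]>.02)&(P[...,2]<.6)&(P[...,0]>.5)&(P[...,0]<.8)&(P[...,1]>-.25)&(P[...,1]<-.06)]
  for a in np.arange(.5,.8,.04):
    q=s[(s[:,0]>a)&(s[:,0]<a+.04)]
    if len(q): print(a.round(2),q[:,1].max().round(3))
delta(.545,-.0035,.15,-27.7)
E
```

```text
0.5 -0.166
0.54 -0.125
0.58 -0.129
0.62 -0.062
0.66 -0.062
0.7 -0.157
0.74 -0.167
0.78 -0.177
0.5 -0.165
0.54 -0.123
0.58 -0.132
0.62 -0.141
0.66 -0.152
0.7 -0.162
0.74 -0.172
0.78 -0.181
shift [-0.3439 -0.0233  0.1004] turn rad 0.829 | jaw heading 19.8 q [-52.9   6.3  15.3  94.7  -1.6  79.3 -17.6] t 1.1
```

>>> servo_tool(
  plan=[
    [[0.087,-0.029,-0.002,0.008,0.07],[0.087,-0.057,-0.004,0.017,0.14],[0.087,-0.086,-0.006,0.025,0.21],[0.087,-0.115,-0.008,0.033,0.28],[0.087,-0.143,-0.01,0.042,0.35],[0.087,-0.172,-0.012,0.05,0.42],[0.087,-0.2,-0.014,0.058,0.49],[0.087,-0.23,-0.016,0.067,0.56],[0.087,-0.258,-0.018,0.075,0.63],[0.087,-0.287,-0.019,0.083,0.7],[0.087,-0.316,-0.021,0.092,0.77],[0.087,-0.344,-0.023,0.1,0.829]],
  ],
)

```text
time_s: 2.1
tool_pos: [0.5452, -0.005, 0.1497]
tool_rot: [-180.0, 0.1, 62.1]
force: [0.0, 0.7, -0.0]
grip_width: 0.0869
```

```bash
python3 - <<'E'
from h import *
c=read_camera("wrist"); cv2.imwrite("pics/w1.png",c["image"][...,::-1])
delta(.545,-.0035,.03,-27.7)
E
```

```text
shift [ 0.0086 -0.0047  0.1184] turn rad -0.014 | jaw heading -28.5 q [-32.7   9.3  34.1 104.7  -5.2  67.8 -25.4] t 2.15
```

View pics/w1.png

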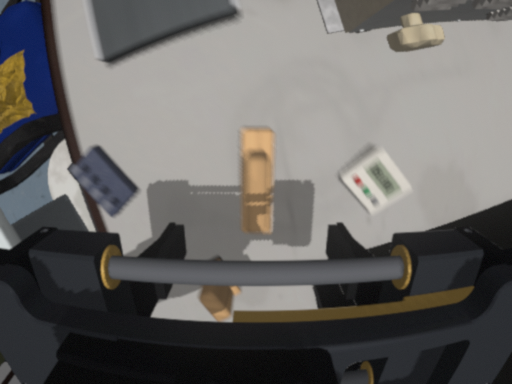

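Wrist view: the wide scraper at (257,180) lies between the jaws and aligned with them. Going down in two stages.

>>> servo_tool(
  plan=[
    [[0.087,0.009,-0.005,0.01,-0.014],[0.087,0.009,-0.005,0.03,-0.014],[0.087,0.009,-0.005,0.05,-0.014],[0.087,0.009,-0.005,0.06,-0.014],[0.087,0.009,-0.005,0.06,-0.014],[0.087,0.009,-0.005,0.06,-0.014]],
  ],
)

```text
time_s: 2.65
tool_pos: [0.5446, -0.0019, 0.088]
tool_rot: [180.0, 0.4, 62.4]
force: [0.1, -0.3, -0.1]
grip_width: 0.0873
```

```bash
python3 - <<'E'
from h import *
delta(.545,-.0035,.031,-27.7)
E
```

```text
shift [-0.0008  0.0011  0.0571] turn rad 0.002 | jaw heading -27.6 q [-32.2  13.2  33.  108.2  -7.7  61.  -23.7] t 2.65
```

>>> servo_tool(
  plan=[
    [[0.087,0,0.001,0.015,0],[0.087,0,0.001,0.03,0],[0.087,0,0.001,0.045,0],[0.087,0,0.001,0.057,0],[0.087,0,0.001,0.057,0],[0.087,0,0.001,0.057,0],[0.0,0,0.001,0.057,0],[0.0,0,0.001,0.057,0],[0.0,0,0.001,0.057,0],[0.0,0,0.001,0.057,0],[0.0,0,0.001,0.057,0],[0.0,0,0.001,0.057,0]],
  ],
)

```text
time_s: 3.65
tool_pos: [0.5454, -0.0027, 0.0313]
tool_rot: [180.0, 0.4, 62.4]
force: [-0.3, 0.1, 0.2]
grip_width: 0.0552
```

>>> servo_tool(
  plan=[
    [[0.0,0,0,0,0],[0.0,0,0,0,0],[0.0,0,0,0,0],[0.0,0,0,0,0]],
  ],
)

```text
time_s: 3.98
tool_pos: [0.5454, -0.0027, 0.0313]
tool_rot: [180.0, 0.4, 62.4]
force: [-0.2, -0.1, 0.0]
grip_width: 0.028
```

```bash
python3 - <<'E'
from h import *
print(readout.get_obs()["tool_pos"])
print(plate(-.088,0))
delta(*plate(-.088,0),.17,78.3)
E
```

```text
[ 0.54539837 -0.00273239  0.03125004]
[0.54345472 0.20732839]
shift [ 0.1842 -0.099  -0.1402] turn rad -1.848 | jaw heading -27.6 q [-30.8  17.8  32.  110.7 -10.9  54.8 -21.2] t 3.9833
```

>>> servo_tool(
  plan=[
    [[0.0,0,0,0,0],[0.0,0,0,0,0],[0.0,0,0,0,0],[0.0,0,0,0,0],[0.0,0,0,0,0],[0.0,0,0,0,0]],
  ],
)

```text
time_s: 4.48
tool_pos: [0.5453, -0.0027, 0.0312]
tool_rot: [180.0, 0.4, 62.4]
force: [-0.3, 0.2, -0.5]
grip_width: 0.0203
```

>>> servo_tool(
  plan=[
    [[0.0,0,0,-0.01,0],[0.0,0,0,-0.03,0],[0.0,0,0,-0.05,0],[0.0,0,0,-0.075,0],[0.0,0,0,-0.1,0],[0.0,0,0,-0.125,0],[0.0,0,0,-0.14,0],[0.0,0,0,-0.14,0]],
  ],
)

```text
time_s: 5.15
tool_pos: [0.5482, -0.0018, 0.1756]
tool_rot: [179.6, 0.2, 62.4]
force: [0.5, 1.0, -1.1]
grip_width: 0.0198
```

```bash
python3 - <<'E'
from h import *
delta(*plate(-.088,0),.17,78.3)
E
```

```text
shift [ 0.1831 -0.1012  0.0044] turn rad -1.849 | jaw heading -27.6 q [-33.7   7.9  33.9 102.7  -4.4  70.5 -26.3] t 5.15
```

Gripped at 19.8 mm. Moving over the plate's open end, turning on the way.

>>> servo_tool(
  plan=[
    [[0.0,0.015,-0.008,0,-0.09],[0.0,0.031,-0.017,0,-0.18],[0.0,0.046,-0.025,0,-0.28],[0.0,0.061,-0.034,0,-0.37],[0.0,0.076,-0.042,0,-0.46],[0.0,0.092,-0.05,0,-0.55],[0.0,0.107,-0.059,0,-0.65],[0.0,0.122,-0.067,0,-0.74],[0.0,0.137,-0.076,0,-0.83],[0.0,0.153,-0.084,0,-0.92],[0.0,0.168,-0.093,0,-1.02],[0.0,0.183,-0.101,0.004,-1.11]],
  ],
)

```text
time_s: 6.15
tool_pos: [0.5432, 0.2079, 0.1698]
tool_rot: [-180.0, 0.4, 126.3]
force: [0.9, 0.3, -1.5]
grip_width: 0.0199
```

>>> servo_tool(
  plan=[
    [[0.0,0,0,0,-0.09],[0.0,0,0,0,-0.18],[0.0,0,0,0,-0.27],[0.0,0,0,0,-0.36],[0.0,0,0,0,-0.45],[0.0,0,0,0,-0.54],[0.0,0,0,0,-0.63],[0.0,0,0,0,-0.7],[0.0,0,0,0,-0.74],[0.0,0,0,0,-0.74],[0.0,0,0,0,-0.74]],
  ],
)

```text
time_s: 7.07
tool_pos: [0.5426, 0.2075, 0.1688]
tool_rot: [-179.7, 0.2, 168.6]
force: [-0.9, -0.9, -0.7]
grip_width: 0.0198
```

```bash
python3 - <<'E'
from h import *
print(readout.get_obs()["tool_rot"])
delta(*plate(-.088,0),.075,78.3)
c=read_camera("top"); P=cloud(c); im=c["image"]
cv2.imwrite("pics/t2.png",cv2.resize(im[150:270,80:280,::-1],(800,480),interpolation=2))
E
```

```text
[-179.66001022    0.18992356  168.56877263]
shift [-0.0006  0.0005  0.0938] turn rad 0.005 | jaw heading 78.6 q [-37.9  11.9  16.1  98.   -3.1  70.6  57.5] t 7.0667
```

View pics/t2.png

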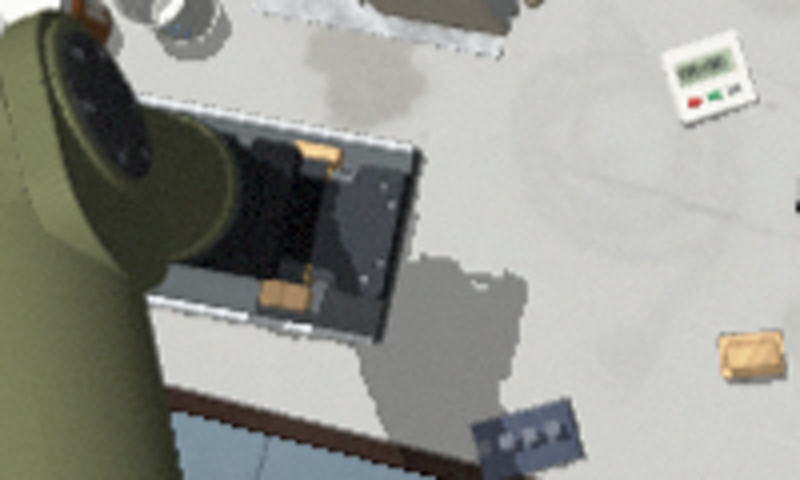

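The scraper ends at (318,152) and (285,295) lie between the rims. Lowering, then checking the centring.

>>> servo_tool(
  plan=[
    [[0.0,0,0,0.015,0.005],[0.0,0,0,0.035,0.005],[0.0,0,0,0.055,0.005],[0.0,0,0,0.075,0.005],[0.0,0,0,0.09,0.005],[0.0,0,0,0.094,0.005],[0.0,0,0,0.094,0.005]],
  ],
)

```text
time_s: 7.7
tool_pos: [0.5418, 0.2065, 0.0735]
tool_rot: [-179.6, 0.1, 168.3]
force: [-0.2, 0.0, -2.0]
grip_width: 0.0196
```

```bash
python3 - <<'E'
from h import *
for n in("top","side"):
    c=read_camera(n); P=cloud(c); hsv=cv2.cvtColor(c["image"],cv2.COLOR_RGB2HSV)
    m=(hsv[...,0]>8)&(hsv[...,0]<22)&(hsv[...,1]>80)&(hsv[...,2]>100)&(P[...,2]>.03)&(P[...,2]<.12)&(P[...,1]>.12)&(P[...,1]<.4)&(P[...,0]>.42)&(P[...,0]<.68)
    q=P[m]; d=q[:,:2]-PO; u=np.array([np.cos(PA),np.sin(PA)]); v=np.array([-u[1],u[0]])
    x,y=d@u,d@v; print(n,len(q),"x",x.min().round(3),x.max().round(3),"y",y.min().round(3),y.max().round(3),"z",np.percentile(q[:,2],[5,50,95]).round(3))
    for s in(y<-.036,y>.036):
        if s.sum()>4: print(" end: x mean",x[s].mean().round(4),x[s].min().round(3),x[s].max().round(3),"z",q[s,2].mean().round(4),s.sum())
delta(*plate(-.088,0),.058,78.3)
E
```

```text
top 84 x -0.107 -0.075 y -0.052 0.056 z [0.063 0.066 0.069]
 end: x mean -0.0949 -0.107 -0.079 z 0.0652 24
 end: x mean -0.0916 -0.107 -0.075 z 0.0664 60
side 341 x -0.112 -0.076 y -0.051 0.056 z [0.056 0.069 0.102]
 end: x mean -0.0994 -0.107 -0.08 z 0.0641 24
 end: x mean -0.0948 -0.107 -0.076 z 0.0654 52
shift [0.0001 0.0002 0.0177] turn rad -0.001 | jaw heading 78.3 q [-37.2  16.9  15.7 103.4  -4.7  60.3  58.4] t 7.8
```

>>> servo_tool(
  plan=[
    [[0.0,0,0,0.006,0],[0.0,0,0,0.012,0],[0.0,0,0,0.0145,0],[0.0,0,0,0.0165,0],[0.0,0,0,0.0175,0],[0.0,0,0,0.018,0],[0.0,0,0,0.018,0],[0.0,0,0,0.018,0]],
  ],
)

```text
time_s: 8.47
tool_pos: [0.5437, 0.2072, 0.0579]
tool_rot: [-179.7, 0.3, 168.3]
force: [-0.6, 0.2, -1.4]
grip_width: 0.0197
```

```bash
python3 - <<'E'
from h import *
print(readout.get_obs()["tool_pos"],readout.get_obs()["force"])
delta(*plate(.045,0),.0575,78.3)
E
```

```text
[0.54369278 0.207179   0.05790081] [-0.55036338  0.15564345 -1.44115247]
shift [ 0.0003  0.1331 -0.0003] turn rad -0.001 | jaw heading 78.3 q [-37.   18.1  15.5 104.2  -5.1  58.4  58.7] t 8.4667
```

>>> servo_tool(
  plan=[
    [[0.0,0,0.003,0.0005,0],[0.0,0,0.01,0.0005,0],[0.0,0,0.017,0.0005,0],[0.0,0,0.024,0.0005,0],[0.0,0,0.03,0.0005,0],[0.0,0,0.036,0.0005,0],[0.0,0,0.042,0.0005,0],[0.0,0,0.048,0.0005,0],[0.0,0,0.053,0.0005,0],[0.0,0,0.058,0.0005,0],[0.0,0,0.063,0.0005,0],[0.0,0,0.068,0.0005,0]],
  ],
)

```text
time_s: 9.47
tool_pos: [0.5579, 0.2738, 0.0573]
tool_rot: [-179.7, 0.3, 168.2]
force: [-1.0, -1.7, 2.2]
grip_width: 0.0199
```

```bash
python3 - <<'E'
from h import *
delta(*plate(.047,0),.0575,78.3)
c=read_camera("side"); cv2.imwrite("pics/s3.png",cv2.resize(c["image"][110:200,165:285,::-1],(800,600),interpolation=2))
E
```

```text
shift [ 0.0007  0.067  -0.0005] turn rad -0.001 | jaw heading 78.2 q [-40.3  22.4  14.   98.3  -5.7  59.9  53.8] t 9.4667
```

View pics/s3.png

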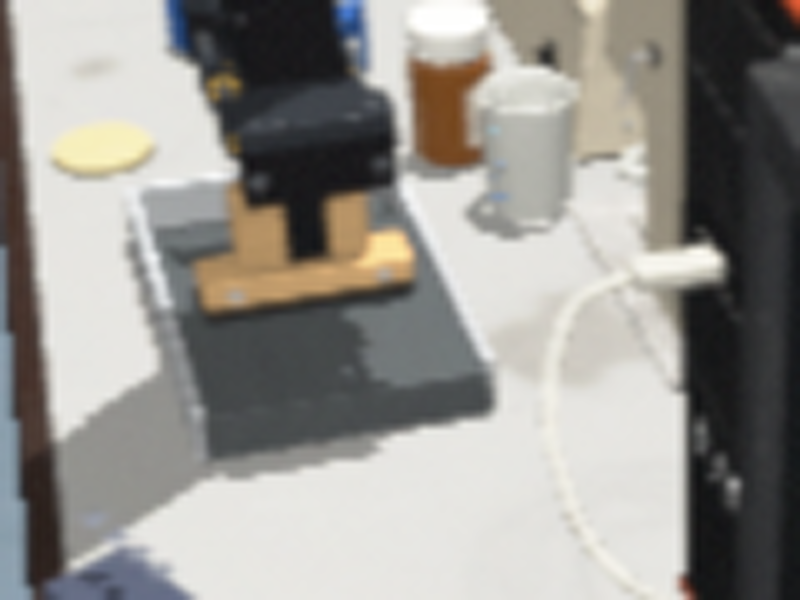

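The scraper sits flat on the plate with no chip left behind it. Continuing the wipe.

>>> servo_tool(
  plan=[
    [[0.0,0,0.004,0,0],[0.0,0,0.01,0,0],[0.0,0,0.016,0,0],[0.0,0,0.022,0,0],[0.0,0,0.028,0,0],[0.0,0,0.034,0,0],[0.0,0,0.04,0,0],[0.0,0,0.046,0,0],[0.0,0,0.052,0,0],[0.0,0,0.058,0,0],[0.0,0,0.064,0,0],[0.0,0,0.067,0,0]],
  ],
)

```text
time_s: 10.52
tool_pos: [0.5717, 0.3422, 0.0572]
tool_rot: [-179.8, 0.3, 168.4]
force: [-0.1, -2.9, 4.8]
grip_width: 0.0197
```

>>> servo_tool(
  plan=[
    [[0.0,0,0.001,0,0],[0.0,0,0.001,0,0],[0.0,0,0.001,0,0],[0.0,0,0.001,0,0]],
  ],
)

```text
time_s: 10.85
tool_pos: [0.572, 0.344, 0.0573]
tool_rot: [-179.9, 0.3, 168.4]
force: [1.0, 1.2, 1.5]
grip_width: 0.0192
```

```bash
python3 - <<'E'
from h import *
delta(*plate(-.02,0),.0575,78.3)
c=read_camera("top"); im=[c["image"][150:250,80:200,::-1]]
cv2.imwrite("pics/t4.png",cv2.resize(im[0],(720,600),interpolation=2))
E
```

```text
shift [ 0.0003 -0.0716 -0.0001] turn rad 0.001 | jaw heading 78.4 q [-43.3  27.3  12.8  91.3  -6.3  61.9  49.4] t 10.85
```

View pics/t4.png

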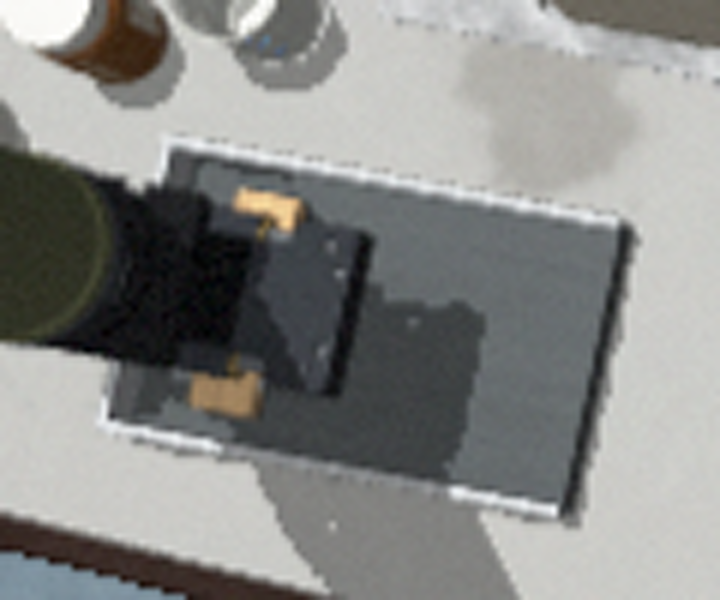

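The chips are hidden under the gripper. Still holding the scraper, I'll lift and back off to see the trough.

>>> servo_tool(
  plan=[
    [[0.0,0,0,-0.01,0],[0.0,0,0,-0.03,0],[0.0,0,0,-0.05,0],[0.0,0,-0.02,-0.07,0],[0.0,0,-0.05,-0.08,0],[0.0,0,-0.08,-0.08,0],[0.0,0,-0.11,-0.08,0],[0.0,0,-0.14,-0.08,0],[0.0,0,-0.17,-0.08,0],[0.0,0,-0.2,-0.08,0],[0.0,0,-0.22,-0.08,0],[0.0,0,-0.23,-0.08,0]],
  ],
)

```text
time_s: 11.9
tool_pos: [0.524, 0.1151, 0.1376]
tool_rot: [-179.8, 0.3, 168.1]
force: [0.6, -0.3, -1.7]
grip_width: 0.0198
```

```bash
python3 - <<'E'
from h import *
u=np.array([np.cos(PA),np.sin(PA)]); v=np.array([-u[1],u[0]]); ims=[]
for n,(a,b) in(("top",(150,85)),("side",(115,170))):
    c=read_camera(n); P=cloud(c); ims.append(cv2.resize(c["image"][a:a+100,b:b+110,::-1],(400,364),interpolation=2))
    d=P[...,:2]-PO; x,y=d@u,d@v
    w=(c["image"].min(-1)>150)&(abs(y)<.066)&(x>-.12)&(x<.108)&(P[...,2]<.045)
    k,l,st,_=cv2.connectedComponentsWithStats(w.astype(np.uint8))
    for i in range(1,k):
        if st[i,4]>4: m=l==i; print(n,st[i],"x %.3f y %.3f z %.3f zmax %.3f"%(x[m].mean(),y[m].mean(),P[m][:,2].mean(),P[m][:,2].max()))
cv2.imwrite("pics/b5.png",np.hstack(ims))
delta(.53,.06,.15,78.3)
E
```

```text
shift [-0.0169 -0.0549 -0.012 ] turn rad -0.002 | jaw heading 78.2 q [-33.4   8.   19.3 106.3  -2.6  66.   65. ] t 12.0
```

View pics/b5.png

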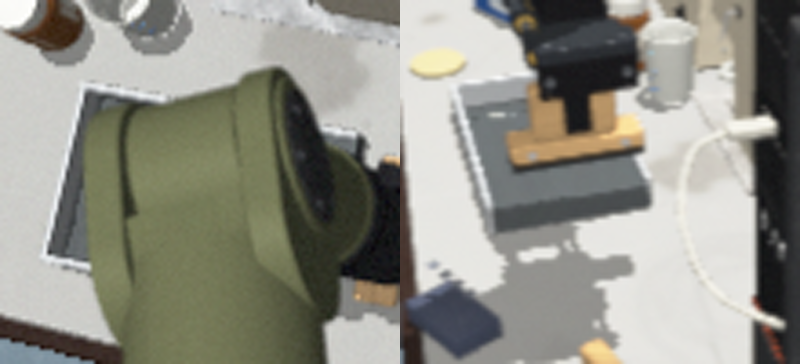

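A white sliver shows in the trough at (500,115) in the side crop. Moving on over the bench to see better.

>>> servo_tool(
  plan=[
    [[0.0,-0.003,-0.01,0,0],[0.0,-0.008,-0.03,0,0],[0.0,-0.013,-0.05,0,0],[0.0,-0.017,-0.07,0,0],[0.0,-0.017,-0.083,0,0],[0.0,-0.017,-0.083,0,0],[0.0,-0.017,-0.083,0,0]],
  ],
)

```text
time_s: 12.58
tool_pos: [0.5244, 0.0332, 0.138]
tool_rot: [-179.9, 0.3, 168.2]
force: [-0.3, -0.1, -2.1]
grip_width: 0.0198
```

```bash
cat > look.py <<'E'
from h import *
import sys
u=np.array([np.cos(PA),np.sin(PA)]); v=np.array([-u[1],u[0]]); ims=[]
for n,(a,b) in(("top",(150,85)),("side",(115,170))):
    c=read_camera(n); P=cloud(c); ims.append(cv2.resize(c["image"][a:a+100,b:b+110,::-1],(400,364),interpolation=2))
    d=P[...,:2]-PO; x,y=d@u,d@v
    w=(c["image"].min(-1)>150)&(abs(y)<.066)&(x>-.12)&(x<.108)&(P[...,2]<.045)
    k,l,st,_=cv2.connectedComponentsWithStats(w.astype(np.uint8))
    for i in range(1,k):
        if st[i,4]>2: m=l==i; print(n,st[i],"x %.3f y %.3f z %.3f zmax %.3f"%(x[m].mean(),y[m].mean(),P[m][:,2].mean(),P[m][:,2].max()))
cv2.imwrite(sys.argv[1],np.hstack(ims))
print(readout.get_obs()["tool_pos"],readout.get_obs()["tool_rot"])
E
python3 look.py pics/b6.png
```

```text
top [121 185   6   8  34] x 0.060 y -0.036 z 0.018 zmax 0.026
top [114 209   8   7  44] x 0.064 y 0.038 z 0.013 zmax 0.026
side [213 143   3   1   3] x 0.069 y -0.028 z 0.019 zmax 0.024
side [194 146   5   1   5] x 0.079 y 0.038 z 0.012 zmax 0.018
[0.52437421 0.03453301 0.13790958] [-179.94796608    0.28723943  168.3190487 ]
```

View pics/b6.png

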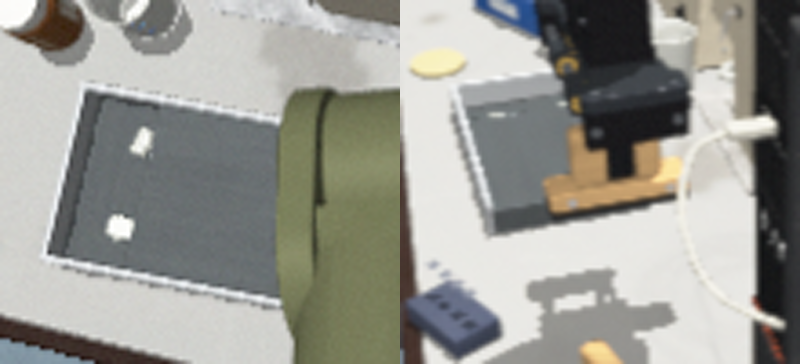

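Both chips are in the trough (top crop (142,140) and (120,228)). The first may be leaning on the step, so I'll check its height profile.

```bash
python3 - <<'E'
from h import *
u=np.array([np.cos(PA),np.sin(PA)]); v=np.array([-u[1],u[0]])
A=[];I=[]
for i in range(4):
    c=read_camera("top"); A.append(cloud(c)); I.append(c["image"].min(-1))
P=np.median(A,0); im=np.median(I,0); d=P[...,:2]-PO; x,y=d@u,d@v
np.set_printoptions(linewidth=150)
for a,b,e,f in((183,195,117,130),(207,218,111,124)):
    s=np.s_[a:b,e:f]; print((P[s][...,2]*1000).round().astype(int)); print(im[s].astype(int)); print((x[s][5]*1000).round().astype(int))
s=np.s_[195:207,110:140];print("floor/lip row 200: x",(x[200,108:140:3]*1000).round(),"z",(P[200,108:140:3,2]*1000).round())
delta(.524,.035,.033,78.3)
E
```

```text
[[ 6  6  4  8  7  6  4  6  5  6  6 26 27]
 [ 6  5  7  6  6  5  5  6  5  5  6 26 25]
 [ 6  6  7  5  5  5  4 16 18  6  6 27 28]
 [ 6  6  3  6  7  4 13 19 19 21 26 26 25]
 [ 4  7  7  7  3  3 18 21 23 20 27 27 27]
 [ 7  7  5  7  6 16 19 22 23 20 25 28 28]
 [ 6  5  7  4  8 18 21 22 25 19 25 25 26]
 [ 6  6  7  5 16 20 22 21 22 20 28 28 27]
 [ 4  7  7  4  6 22 24 19 17 27 25 26 26]
 [ 7  7  5  7  5  6  7 17  3 26 25 25 25]
 [ 7  6  6  4  5  9  6  5  7 26 25 25 26]
 [ 6  5  6  6  5  7  3  8  7 23 26 26 26]]
[[106 104 103 103 106 103 104 105 106 106 107 102 106]
 [106 104 103 104 106 104 106 115 107 105 107 108 107]
 [104 104 104 106 107 109 154 218 176 119 105 112 107]
 [104 102 104 106 106 126 202 234 230 183 131 109 106]
 [104 101 103 105 107 156 228 237 246 182 128 107 107]
 [103 103 103 106 124 202 234 242 241 174 112 107 107]
 [104 102 102 110 150 227 231 242 226 158 109 106 107]
 [103 101 105 134 222 235 242 219 185 160 107 107 107]
 [104 102 104 124 190 218 236 193 141 119 106 107 108]
 [103 104 106 107 126 143 159 167 101 135 105 103 105]
 [102 104 105 103 106 104 105 124  95 120 104
[... 760 characters left out ...]
 244 248 237 214 160 104 103]
 [105 104 102 150 245 248 249 249 249 244 208 107 104]
 [104 105 109 165 248 248 249 249 249 246 194 105 103]
 [105 104 117 191 249 249 248 248 249 245 153 103 103]
 [105 104 110 142 192 226 243 245 250 248 115 103 103]
 [104 105 106 106 123 183 192 169 176 180 105 102 101]
 [105 106 106 106 110 131 123 103  99 105 103 104 104]
 [102 104 107 107 108 106 106 106 105 100 104 101 104]]
[88 84 81 79 72 69 66 62 60 57 49 46 43]
floor/lip row 200: x [104.  96.  87.  78.  69.  60.  43.  33.  25.  15.   7.] z [ 9.  6.  5.  5.  5.  5. 25. 26. 25. 26. 26.]
shift [0.0012 0.0014 0.105 ] turn rad -0.0 | jaw heading 78.3 q [-28.1   6.5  22.9 108.   -2.6  65.8  74. ] t 12.8833
```

Chip_1 lies flat with its top at 14 mm. Chip_2 leans on the step: its underside centre is at about x 56 mm and z 14 mm, which is within limits. Now setting the scraper down.

>>> servo_tool(
  plan=[
    [[0.0,0,0,0.012,0],[0.0,0,0,0.03,0],[0.0,0,0,0.05,0],[0.0,0,0,0.07,0],[0.0,0,0,0.085,0],[0.0,0,0,0.095,0],[0.0,0,0,0.1,0],[0.0,0,0,0.102,0],[0.0,0,0,0.104,0],[0.0,0,0,0.105,0],[0.0,0,0,0.106,0],[0.0,0,0,0.106,0]],
  ],
)

```text
time_s: 13.88
tool_pos: [0.5253, 0.0335, 0.0325]
tool_rot: [-179.9, 0.4, 168.3]
force: [-0.5, -0.4, -1.2]
grip_width: 0.0201
```

>>> servo_tool(
  plan=[
    [[0.0,0,0,0.0005,0],[0.0,0,0,0.001,0],[0.0,0,0,0.0015,0],[0.0,0,0,0.0015,0],[0.0,0,0,0.0015,0]],
  ],
)

```text
time_s: 14.3
tool_pos: [0.5256, 0.0336, 0.0312]
tool_rot: [-180.0, 0.4, 168.3]
force: [0.2, 0.7, 0.5]
grip_width: 0.0198
```

Contact made: the scraper's weight is off the wrist. Opening slowly, then rising.

>>> servo_tool(
  plan=[
    [[0.03,0,0,0,0],[0.04,0,0,0,0],[0.05,0,0,0,0],[0.06,0,0,0,0],[0.06,0,0,0,0],[0.06,0,0,0,0],[0.06,0,0,0,0],[0.06,0,0,0,0],[0.06,0,0,0,0],[0.06,0,0,0,0]],
  ],
)

```text
time_s: 15.13
tool_pos: [0.5256, 0.0336, 0.0312]
tool_rot: [-180.0, 0.4, 168.3]
force: [0.5, 0.7, 0.1]
grip_width: 0.0598
```

>>> servo_tool(
  plan=[
    [[0.06,0,0,-0.01,0],[0.06,0,0,-0.03,0],[0.06,0,0,-0.055,0],[0.06,0,0,-0.085,0],[0.06,0,0,-0.115,0],[0.06,0,0,-0.14,0],[0.06,0,0,-0.15,0],[0.06,0,0,-0.15,0],[0.06,0,0,-0.15,0]],
  ],
)

```text
time_s: 15.88
tool_pos: [0.5245, 0.0339, 0.1812]
tool_rot: [-180.0, 0.4, 168.3]
force: [-0.9, 0.5, -0.0]
grip_width: 0.06
```

```bash
python3 look.py pics/b7.png; python3 - <<'E'
from h import *
c=read_camera("side"); P=cloud(c); hsv=cv2.cvtColor(c["image"],cv2.COLOR_RGB2HSV)
m=(hsv[...,0]>8)&(hsv[...,0]<22)&(hsv[...,1]>80)&(hsv[...,2]>100)&(P[...,2]>.005)&(P[...,2]<.12)&(P[...,1]>-.05)&(P[...,1]<.4)&(P[...,0]>.42)&(P[...,0]<.68)
q=P[m]; print(len(q),q.min(0),q.max(0))
for lo,hi in((.01,.032),(.055,.08)):
    s=q[(q[:,2]>lo)&(q[:,2]<hi)]; print(s.mean(0).round(3),cv2.minAreaRect((s[:,:2]*1000).astype(np.float32)))
cv2.imwrite("pics/s8.png",cv2.resize(c["image"][110:260,150:350,::-1],(800,600),interpolation=2))
E
```

```text
top [121 185   6   8  34] x 0.061 y -0.036 z 0.018 zmax 0.025
top [114 209   8   7  46] x 0.065 y 0.037 z 0.012 zmax 0.026
side [213 143   6   1   6] x 0.062 y -0.032 z 0.022 zmax 0.029
side [194 146   5   1   5] x 0.080 y 0.038 z 0.012 zmax 0.016
[0.5234337  0.03376139 0.17949054] [-179.88315083    0.22251457  168.29669625]
546 [0.46879029 0.00692095 0.00631745] [0.57157097 0.05598272 0.07281569]
[0.513 0.025 0.022] ((522.6964721679688, 31.74127960205078), (32.43646240234375, 106.23550415039062), 77.37528991699219)
[0.521 0.028 0.066] ((522.1211547851562, 29.646059036254883), (17.714012145996094, 65.989013671875), 78.24198150634766)
```

View pics/s8.png

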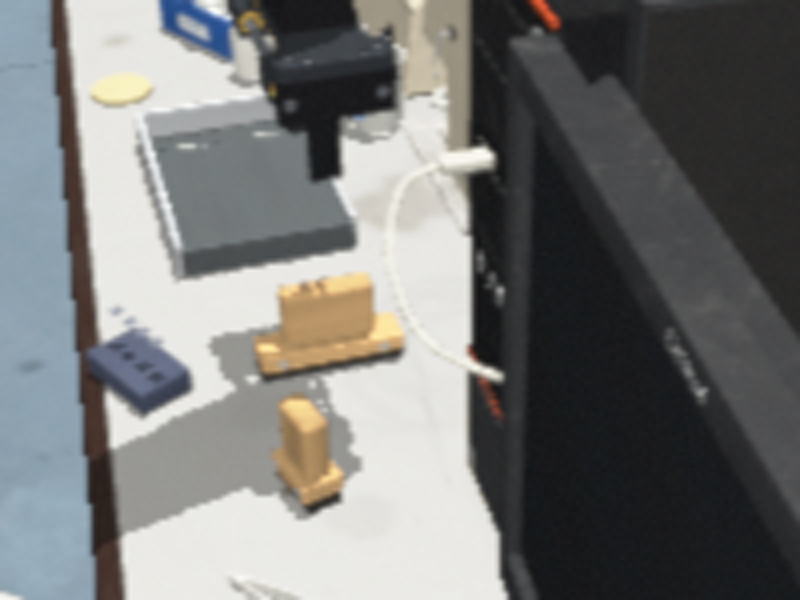

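The side view shows the wide scraper upright on the bench at (328,330), released and clear of the plate. Both chips are in the trough.

```bash
python3 -c "
from h import *
print(env.sign_off())"
```

```text
the job is handed in; nothing more can be done
None
```

I gripped the wide scraper by its rib (opening 19.8 mm, the expected 20) and wiped both chips into the trough in one pass down the middle of the plate. Then I stood it upright on the bench at about (0.525, 0.034) and released it. The job was handed in at about 16 s; no verdict is reported.

**Scraper:** the last side picture and depth points show it upright, clear of the plate by more than 10 cm, with the gripper open and above it. I checked its tilt only by eye and by the base and rib centres agreeing.

**Chips:** both are in the trough below the plate's top face.
- **chip_1:** lies flat at about x 65 mm, y +38 mm in the plate frame.
- **chip_2:** leans against the step. I estimate its underside centre at x 56 mm, z 14 mm, inside the limits (x above 50 mm, z below 22 mm), though with a smaller margin in x.

The side camera sees the chips only as thin slivers, and its chip positions differed from the top camera's by up to about 15 mm. I relied on the top camera. No check failed.

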